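Refit the guide roller of the belt grinder

ROBOT

A 7-joint arm with a two-finger parallel gripper is mounted at the origin on the work surface. World frame = base frame: x ahead of the robot, y to its left, z up, the work surface at z = 0. Lengths are in m, angles in rad, forces in N, time in s.
With the tool pointing down it reaches from about 0.4 to 0.85 m from the base axis. Payload 10.4 kg.
Tool frame: the origin (TCP) lies midway between the tips of the shut fingers; the grasp point (between the pads) lies 19 mm behind it; z points along the fingers, x is the direction in which the jaws open and shut, and the axes are right-handed (so a half turn about z gives the same grasp; the last joint's range is limited). The gripper opens to 85 mm and grips with 20 to 120 N. Pads are 22 mm wide; open, the fingers measure 114 mm over their backs; the gripper's body (76 mm by 85 mm) begins 54 mm behind the grasp point. The pads swing forward as they close: fully open they stand 13 mm farther back than shut.
Start: joints at [-1.329, 0.332, -0.065, 1.46, 0.022, 1.35, -0.088], TCP at [0.164, 0.603, 0.231] pointing down, gripper open.
Joint ranges: [-2.6, 2.6], [-0.5, 2.12], [-1.47, 1.34], [0.16, 2.42], [-1.27, 4.41], [0.06, 2.06], [-2.6, 2.6]. Speed limits (rad/s): [2.22, 2.22, 2.79, 2.79, 3.14, 3.14, 3.14].

INTERFACE

Orientations are given as a unit quaternion [x, y, z, w].
In Python, from workcell import monitor, eyes, ticket, models gives the robot as it stands.
- The arm moves only by the tool servo_tool, never from a script. Its argument "motion" is a list of rows, each a list of 7 numbers: the opening, from 0 (shut) to 1 (fully open), then the shift along the tool's x, y, z in m, then the turn, a rotation vector about the tool's x, y, z in degrees. In form: [[fingers, tx, ty, tz, rx, ry, rz], ...]. A call has 1 to 20 rows; each row is the pose to reach, as a shift and turn from the pose commanded when the call began, along the tool's axes at that moment; what a row does not reach only later rows make up. A row lasts 1/8 s, in which the tool goes at most 62.5 mm and 10.7 degrees, less where a joint would pass 70% of its speed; a pose out of reach is approached as far as the arm can. A call with a gripper value outside its range is refused whole. The fingers move at their own pace and stop on an object; "grip_force" is the grip in N (left out, the last holds). Time passes only in rows, so rows that repeat a pose let the fingers close. It gives the time, the measured TCP pose, the force and the opening at its end, in the units of the state.
- monitor.get_obs(): the state, without advancing time (a new reading comes with each control period).
- eyes.camera(name): name is "scene" or "top"; returns (picture, depth): 420x560x3 uint8, blue, green, red; 420x560 float32, m along the optical axis (not along the pixel's ray), 0 where there is no reading.
- eyes.camera_info(name): a dict with "intrinsics" (3x3 intrinsics, pixels), "k1" (the pictures are not rectified: a ray, as slopes to the right and down, at radius r is drawn at 1 + k1 r^2 times it, then the intrinsics apply), "extrinsics" (4x4, takes a point from world to camera coordinates). Camera axes: x right, y down, z forward; pixel columns grow to the right and rows downward; lengths in m; the calibration is good to about 2 mm. A picture is of the moment at which its call begins. camera_info takes no time and is no camera call.
- ticket.hand_in(): hands the job in, once; it reports no verdict.
Trained networks look in the newest picture that a camera, given by its name, has taken for a name from the list of things; names that differ only in an ending like _2 or _b are one class to them, and where a whole thing is asked for, a point or a joint stands for the part that bears it (a point fixed in the world has none). Each returns a list of dicts, best first, with "confidence" (0 to 1); they miss things now and then, are a little off and sometimes report something else, mostly with a low value. They report only what shows in the picture. A call takes as long as a camera call.
- models.boxes_of(camera, thing): "point" ([x, y, z] in m, in the coordinates of the camera as it stood for that picture, good to about 4 mm: the middle of the surface that is visible of it).
The state is a dict: "clock": time; "joint_pos": joint angles; "joint_velocities": joint speeds; "tau": joint torques, N m; "position": TCP position; "ee_rot": TCP orientation; "ft_force": force on the tool from outside, world axes, zero at the start; "torque": the same for the moment, N m; "grip_width": opening from 0.0 (shut) to 1.0 (fully open).
Only numpy, scipy, OpenCV 4.12 (cv2) and the standard library are available. Lean on these libraries where they do the work, as an engineer would, in place of code of your own. Each camera call takes 0.05 s, during which the arm holds its last target. There are 200 camera calls.

TASK

Take the guide roller with the chamfered ends from the wooden rack and press it straight down between the two spring clips of the fork on the green slide unit until it snaps fully home, never pressing hard enough to bruise it. Then, with the roller seated, push the slide by its upright tab all the way to its end stop, let go, and leave everything else where it lies.

Things in the scene. Friction and masses are not known exactly. Their poses are not given: they have to be found in the camera images.
- roller_mid (a point): Centre of the guide roller: loose, plain aluminium, 0.1 to 0.2 kg, diameter 28 mm, 76 mm long, its own y along its axis. Its straight part is 64 mm long; each end is a chamfer, a cone 6 mm long down to a flat face of 10 mm diameter. It lies in one of the three cradles of the wooden rack, its axis along the rack's y, its centre 39 mm above the table.
- rack: Fixed plywood board 270 (x) x 120 (y) x 15 mm, origin at the centre of its underside, with three cradles at x = -85, 0 and +85 mm. Each cradle is four wooden blocks 12 mm tall under the roller, 17 to 25 mm to either side along y; below the middle of a roller there is only the board, 15 mm above the table.
- bush: Bystander in another cradle of the rack: aluminium roller of diameter 28 mm but only 56 mm long with square ends; origin at its centre. Leave it.
- pin: Bystander in another cradle of the rack: thin aluminium bar of diameter 20 mm, 104 mm long, square ends; origin at its centre. Leave it.
- unit: Fixed slide unit: green base plate 210 (x) x 150 (y) x 12 mm (x from -120 to +90 mm of its origin, on its underside), with a steel slide that runs along its +x to an end stop. Two upright green guards, 72 mm tall, flank the slide at y = +-63 mm, x = -3 to 47 mm; the fork stands between them when home. Pressing roller or fingers on the unit with over 40 N bruises it and fails.
- slide_ref (a point): Middle of the slide's top face, straight below the middle of the fork, 26 mm above the table; x is the way the slide is pushed home, y the axis of the fitted roller. The fork is clamped on its post at an unmeasured height: the seated roller's centre (the seat) is 40 to 80 mm above this point, different every time: feel for it. The fork's plate lies 22 mm below the seated roller's centre.
- tab (a point): Centre of the pushed (-x) face of the slide's tab, an upright steel plate square to x, 6 mm thick, 44 mm wide; this point is 48 mm above the slide's top face (74 mm above the table) and 22 mm below the tab's top edge. It moves with the slide and lies 61 mm behind (-x of) the fork's middle. Axes as slide_ref.
- slide (a joint): Travel of the slide in m: 0 at the near end, 0.070 at the end stop (home). It starts between 0 and 0.012 and rubs with about 4 N.
- clip_left (a joint): Outward spread of the clip on the fork's +y side in m (spring 950 N/m): 0 relaxed, 0 to 0.001 with the roller seated, 0.004 at the widest. Each clip has an inward bead of 4 mm radius, 12 mm above the seated roller's centre. The chamfered ends meet the beads 25 mm above the seat, spread them about 4 mm each and snap under them about 7 mm above the seat.
- clip_right (a joint): The same for the clip on the -y side. Pressing the roller in takes 6 to 12 N; then it slides on at little force, is drawn in, and comes to rest on two rigid V saddles that carry its straight part 20 to 28 mm to either side of the middle; they draw it in along x. Below its middle there is only the fork's plate.
- wrench: Bystander: open-end wrench 160 mm long lying on the table. Leave it.
- jar: Bystander: glass jar, 52 mm diameter, 60 mm tall. Leave it.
- oilcan: Bystander: grey can, 60 mm diameter, 110 mm tall. Leave it.
- driver: Bystander: screwdriver lying on the table. Leave it.
- sprayer: Bystander: white spray bottle with yellow head, 206 mm tall, at the far side. Leave it.

How it is judged:
On the way, in this order (a step that is already met when the one before it is completed fails the run):
1. the chamfered roller is snapped home between both clips (x of roller_mid in the frame of slide_ref between -0.005 and 0.005 m and y of roller_mid in the frame of slide_ref between -0.005 and 0.005 m and z of roller_mid in the frame of seat between -0.004 and 0.003 m and angle between the y axis of roller_mid and the y axis of slide_ref, either way round below 0.08 rad and value of joint each of clip_left, clip_right below 0.0024 m), for 0.2 s.
2. the slide is pushed home to its stop with the roller still seated (all of step 1 and value of joint slide above 0.066 m), for 0.2 s.
At the end, for the whole second after the job is handed in: The roller is snapped under both clips: centre within 5 mm of the fork's middle along x and y and 3 mm of seat height, axis within 0.08 rad, both clips closed to under 2.4 mm; the slide stands within 4 mm of its end stop, at rest (all of step 2 and velocity of joint slide below 0.01 m/s); the robot touches nothing.
It fails at once if the roller is pressed on the unit with more than 40 N (contact force between roller and unit above 40 N).
It fails at once if the fingers press the unit with more than 40 N (contact force between the fingers and unit above 40 N).
It fails at once if another thing is moved by more than 30 mm (distance of any of bush, pin, wrench, jar, oilcan, driver, sprayer from where it was at the start of the episode above 0.03 m).
It also fails if it takes over 61 s, if anything falls off the work surface, if the arm or the gripper's body presses on something with over 40 N, if the wrist force passes 120 N, or if a joint passes its speed limit or range.

## Working session

There is one attempt and no reset: what is moved stays moved. The work goes in short steps, Python scripts to look and compute and a tool call to move; the robot and the scene stay as the last step left them, time stands still between calls to the robot, and variables do not carry over. Pictures are saved under pics/ and viewed, about 8 in all and at most 12, crops included, and the job is handed in when it is done.

Besides the shell and the picture viewer there is one more tool, called after "Emit:" by a JSON object that holds its "fn" and its "kwargs", one argument or row to a line. servo_tool: Moves the arm, as the interface text tells. Its arguments: {"type":"object","properties":{"motion":{"type":"array"},"grip_force":{"type":"number"}},"required":["motion"]}

```bash
mkdir -p pics; cat > h.py <<'E'
import numpy as np, cv2
from workcell import monitor, eyes, ticket, models
def c2w(n,p):
    E=np.array(eyes.camera_info(n)["extrinsics"]); return np.linalg.inv(E)[:3]@np.r_[p,1]
def rays(n,uv):
    i=eyes.camera_info(n);K=np.array(i["intrinsics"]);s=(np.array(uv,float)-K[:2,2])/[K[0,0],K[1,1]]
    r=s.copy()
    for _ in range(20): r=s/(1+i["k1"]*(r**2).sum(-1,keepdims=True))
    return r
def px2w(n,uv,d):
    r=rays(n,uv); d=np.broadcast_to(d,r.shape[:-1])[...,None]
    P=np.concatenate([r*d,d,np.ones_like(d)],-1); return (P@np.linalg.inv(np.array(eyes.camera_info(n)["extrinsics"])).T)[...,:3]
def cloud(n,depth):
    h,w=depth.shape;u,v=np.meshgrid(np.arange(w),np.arange(h));return px2w(n,np.stack([u,v],-1),depth)
E
python3 - <<'E'
from h import *
np.set_printoptions(precision=4,suppress=True)
for c in("scene","top"):
    im,d=eyes.camera(c);cv2.imwrite(f"pics/{c}0.png",im);np.save(f"{c}_d.npy",d);np.save(f"{c}_i.npy",im)
    print(c,np.linalg.inv(np.array(eyes.camera_info(c)["extrinsics"]))[:3])
    for t in("roller_mid","rack","bush","pin","unit","slide_ref","tab","jar","oilcan","sprayer","wrench","driver"):
        for r in models.boxes_of(c,t)[:2]: print(t,round(r["confidence"],2),c2w(c,r["point"]))
o=monitor.get_obs();print(o)
E
```

```text
scene [[-0.4991  0.6311 -0.5938  1.3481]
 [ 0.8665  0.3643 -0.3412  0.4422]
 [ 0.001  -0.6848 -0.7287  0.9865]]
roller_mid 0.76 [0.5582 0.2178 0.0491]
rack 0.68 [0.5914 0.2302 0.013 ]
bush 0.78 [0.6499 0.228  0.0476]
pin 0.55 [0.48   0.2194 0.0417]
pin 0.51 [ 0.4967 -0.2007  0.076 ]
unit 0.97 [ 0.5262 -0.1972  0.0233]
slide_ref 0.58 [ 0.4995 -0.2001  0.0815]
slide_ref 0.3 [0.6488 0.2243 0.0492]
tab 0.6 [ 0.4987 -0.1988  0.0781]
jar 0.82 [0.6163 0.0054 0.0452]
oilcan 0.84 [0.5415 0.4788 0.0784]
sprayer 0.58 [ 0.7776 -0.0166  0.1129]
sprayer 0.48 [0.542  0.4818 0.0807]
wrench 0.67 [ 0.5273 -0.1964  0.0239]
wrench 0.62 [0.4006 0.0074 0.009 ]
driver 0.56 [ 0.4451 -0.4819  0.0191]
top [[-0.0102 -0.9877  0.1561  0.3563]
 [-0.9999  0.0103 -0.0005 -0.0055]
 [-0.0011 -0.1561 -0.9877  1.478 ]]
roller_mid 0.8 [0.5584 0.2142 0.0494]
roller_mid 0.7 [0.5535 0.2175 0.018 ]
rack 0.57 [0.5506 0.2169 0.0186]
bush 0.71 [0.6409 0.2207 0.0529]
bush 0.7 [0.5927 0.0016 0.06  ]
pin 0.3 [ 0.4862 -0.1989  0.0856]
unit 0.76 [ 0.5238 -0.1917  0.0119]
slide_ref 0.71 [ 0.5064 -0.2375  0.1277]
slide_ref 0.62 [ 0.4846 -0.2062  0.0859]
tab 0.74 [ 0.4868 -0.1993  0.0882]
jar 0.58 [ 0.595  -0.0017  0.0635]
oilcan 0.91 [0.5218 0.4668 0.1113]
sprayer 0.57 [ 0.7448 -0.029   0.1241]
wrench 0.74 [0.473  0.2165 0.0399]
wrench 0.63 [ 0.4847 -0.1638  0.1274]
driver 0.67 [ 0.4372 -0.4933  0.0185]
{'clock': 1.3, 'joint_pos': array([-1.3286,  0.3322, -0.0647,  1.4601,  0.0216,  1.3499, -0.0885]), 'joint_velocities': array([-0.0003, -0.0011,  0.001 , -0.0012, -0.0006,  0.0015,  0.0002]), 'tau': array([ -0.0008, -62.5228,   0.0485, -39.1833,   0.0164,   0.0018,
        -0.    ]), 'position': array([0.1635, 0.6033, 0.2313]), 'ee_rot': array([ 0.7943,  0.6076,  0.    , -0.0001]), 'ft_force': array([ 0.3047, -0.0678,  0.2438]), 'torque': array([-0.0066,  0.0062,  0.0152]), 'grip_width': 1.0037688209135553}
```

```bash
python3 - <<'E'
import cv2
a=cv2.imread("pics/scene0.png");b=cv2.imread("pics/top0.png")
cv2.imwrite("pics/scene0b.png",cv2.resize(a,(800,600)));cv2.imwrite("pics/top0b.png",cv2.resize(b,(800,600)))
E
```

```text
(no output)
```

View pics/scene0b.png

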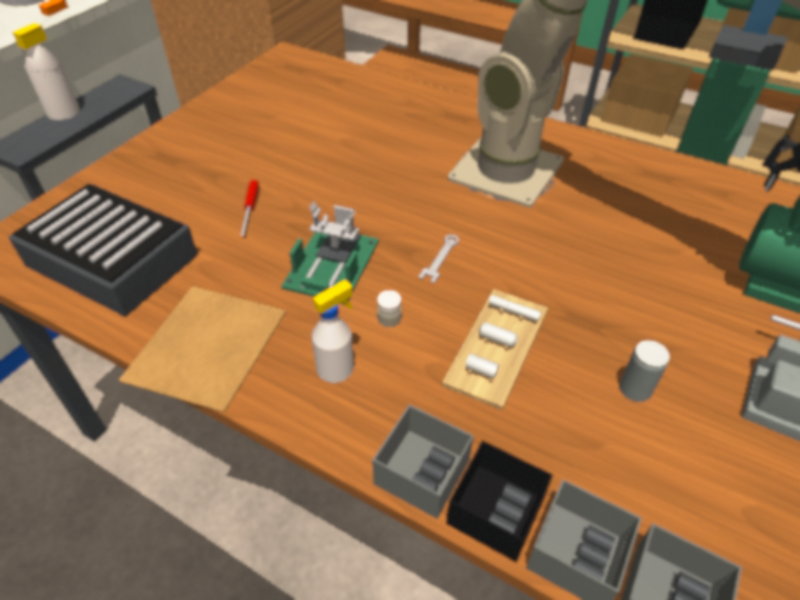

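View pics/top0b.png

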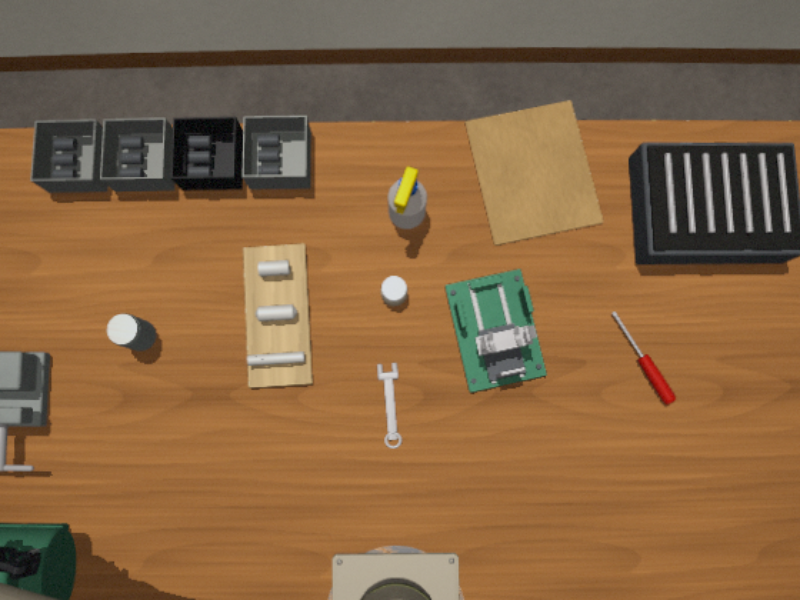

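The scene view (800 px) shows the middle roller at (498,334), bush at (481,366), pin at (515,307), and the unit at (332,255). The top view shows the roller at (276,314) and the unit at (496,330), yawed about 10°, with its tab towards the robot. Next I'll fit the geometry from depth.

```bash
python3 - <<'E'
from h import *
np.set_printoptions(precision=4,suppress=True)
for c in("scene","top"):
    d=np.load(f"{c}_d.npy");im=np.load(f"{c}_i.npy");P=cloud(c,d);ok=d>0
    m=ok&(np.hypot(P[...,0]-.558,P[...,1]-.217)<.05)&(P[...,2]>.038)&(P[...,2]<.07)
    Q=P[m];print(c,"roller",len(Q),Q.mean(0),"ztop",np.percentile(Q[:,2],[50,90,98]))
    (cx,cy),s,a=cv2.minAreaRect((Q[:,:2]*1000).astype(np.float32));print(cx,cy,s,a)
    k=ok&(np.hypot(P[...,0]-.558,P[...,1]-.217)<.12)&(abs(P[...,2]-.015)<.006)&(im[...,2]>120)&(im[...,0]<180)
    r=cv2.minAreaRect((P[k][:,:2]*1000).astype(np.float32));print("rack",r,np.median(P[k][:,2]))
    near=ok&(np.hypot(P[...,0]-.524,P[...,1]+.197)<.2)
    hsv=cv2.cvtColor(im,cv2.COLOR_BGR2HSV)
    g=near&(hsv[...,0]>60)&(hsv[...,0]<95)&(hsv[...,1]>100)&(P[...,2]<.03)
    g=cv2.morphologyEx(g.astype(np.uint8),cv2.MORPH_OPEN,np.ones((2,2)))>0
    print("plate",cv2.minAreaRect((P[g][:,:2]*1000).astype(np.float32)),np.median(P[g][:,2]))
    hi=near&(P[...,2]>.085)&(P[...,1]<-.1);Q=P[hi]
    print("high",len(Q),Q.min(0),Q.max(0))
    u,v=np.nonzero(hi);print(u.min(),u.max(),v.min(),v.max())
    # crop
    vv,uu=np.nonzero(near&(P[...,2]>.03));a0,a1,b0,b1=max(vv.min()-8,0),vv.max()+8,uu.min()-8,uu.max()+8
    v2,u2=np.nonzero(g);a0,a1,b0,b1=v2.min()-12,v2.max()+8,u2.min()-6,u2.max()+6
    cr=cv2.resize(im[a0:a1,b0:b1],None,fx=6,fy=6,interpolation=cv2.INTER_CUBIC);print("crop",a0,b0,cr.shape)
    cv2.imwrite(f"pics/{c}_crop.png",cr)
a=cv2.imread("pics/scene_crop.png");b=cv2.imread("pics/top_crop.png")
h=max(a.shape[0],b.shape[0]);f=lambda x:cv2.copyMakeBorder(x,0,h-x.shape[0],0,10,0)
j=cv2.hconcat([f(a),f(b)]);print(j.shape,a.shape);s=min(800/j.shape[1],600/j.shape[0]);cv2.imwrite("pics/both.png",cv2.resize(j,None,fx=s,fy=s));print(s)
E
```

```text
scene roller 225 [0.5644 0.2205 0.0473] ztop [0.0481 0.052  0.0538]
561.3610229492188 219.097412109375 (28.631484985351562, 74.71298217773438) 4.532959938049316
rack ((558.1402587890625, 220.71926879882812), (238.7896270751953, 119.98399353027344), 3.4989047050476074) 0.014006643680211095
plate ((925.0249633789062, 60.26104736328125), (1123.6224365234375, 192.0285186767578), 32.37586212158203) 0.011114076539168793
high 234 [ 0.4337 -0.248   0.085 ] [ 0.5207 -0.1509  0.1381]
141 164 217 248
crop 153 194 (366, 444, 3)
top roller 281 [0.5585 0.2161 0.0498] ztop [0.0503 0.055  0.0571]
559.1497192382812 217.64036560058594 (27.304353713989258, 76.17657470703125) 2.26023268699646
rack ((563.2406005859375, 202.48300170898438), (238.88673400878906, 204.3363037109375), 20.064189910888672) 0.015408467745563259
plate ((502.76416015625, -125.55302429199219), (215.32679748535156, 311.64617919921875), 16.011173248291016) 0.012775894758004003
high 425 [ 0.4362 -0.2496  0.085 ] [ 0.5237 -0.1467  0.1441]
227 262 332 375
crop 179 307 (618, 486, 3)
(618, 950, 3) (366, 444, 3)
0.8421052631578947
```

View pics/both.png

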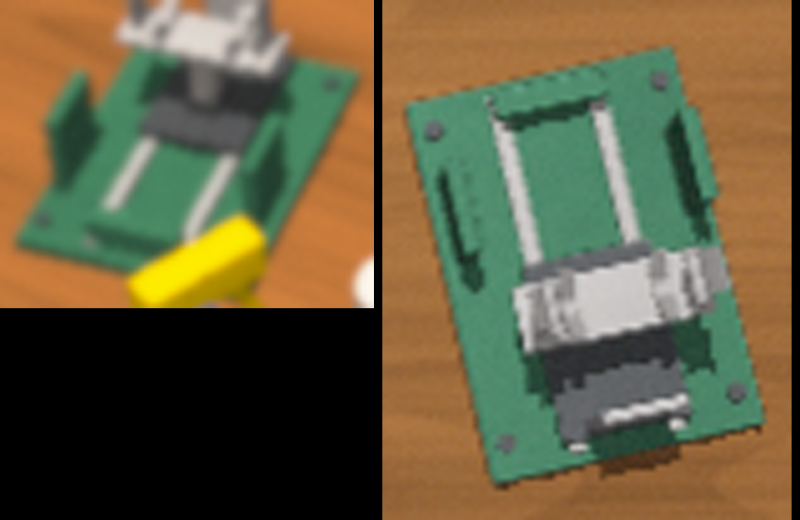

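Top crop: the plate corners are at about (407,103), (672,47), (764,427) and (497,485). The fork spans about (515–725, 250–350) and the tab's top edge is at about (650,410). Next I'll fit the unit frame and the fork.

```bash
python3 - <<'E'
from h import *
from scipy.optimize import minimize
np.set_printoptions(precision=4,suppress=True,linewidth=150)
I=np.linalg.inv(np.array(eyes.camera_info("top")["extrinsics"]))
def onz(c,uv,z):
    I=np.linalg.inv(np.array(eyes.camera_info(c)["extrinsics"]));r=rays(c,uv);D=np.c_[r,np.ones(len(r))]@I[:3,:3].T
    return I[:3,3]+D*((z-I[2,3])/D[:,2])[:,None]
uv=np.array([[407,103],[672,47],[764,427],[497,485]],float);uv=(uv-[382,0])/5.05+[307,179]-.4
C=onz("top",uv,.012);print(C)
ex=(C[0]+C[1]-C[2]-C[3])[:2];ey=(C[0]+C[3]-C[1]-C[2])[:2];print("lens",[np.linalg.norm(C[i]-C[(i+1)%4]) for i in range(4)])
ax=np.arctan2(ex[1],ex[0]);ay=np.arctan2(-ey[0],ey[1]);print("yaw",np.degrees([ax,ay]))
yaw=(ax*210+ay*150)/360;R=np.array([[np.cos(yaw),-np.sin(yaw)],[np.sin(yaw),np.cos(yaw)]])
ctr=C.mean(0)[:2];org=ctr+R@[.015,0];print("yaw",np.degrees(yaw),"unit origin",org)
for c in("scene","top"):
    d=np.load(f"{c}_d.npy");im=np.load(f"{c}_i.npy").astype(int);P=cloud(c,d);L=P.copy();L[...,:2]=(P[...,:2]-org)@R
    m=(d>0)&(abs(L[...,0])<.14)&(abs(L[...,1])<.09);Q=L[m];S=im[m]
    print(c,"x range of plate",[np.percentile(Q[abs(Q[:,2]-.012)<.005][:,i],[0,1,99,100]) for i in(0,1)])
    # high map: max z per 5mm cell
    hi=Q[Q[:,2]>.03]
    xs=np.arange(-.12,.06,.005);ys=np.arange(.075,-.0801,-.005)
    print("      "+" ".join(f"{int(y*1000):4d}" for y in ys))
    for x in xs[::-1]:
        row=[]
        for y in ys:
            k=hi[(abs(hi[:,0]-x)<.0025)&(abs(hi[:,1]-y)<.0025)]
            row.append(f"{int(1000*k[:,2].max()):4d}" if len(k) else "   .")
        if any(r.strip()!="." for r in row):print(f"{int(x*1000):5d} "+" ".join(row))
E
```

```text
[[ 0.6139 -0.101   0.012 ]
 [ 0.6433 -0.2457  0.012 ]
 [ 0.4369 -0.2877  0.012 ]
 [ 0.408  -0.1446  0.012 ]]
lens [np.float64(0.1476585866656383), np.float64(0.21061121215834688), np.float64(0.1459782283055918), np.float64(0.21043234233756092)]
yaw [11.7452 11.4561]
yaw 11.624750947925845 unit origin [ 0.5402 -0.1917]
scene x range of plate [array([-0.1209, -0.1132,  0.0915,  0.0946]), array([-0.0733, -0.0715,  0.0763,  0.0774])]
        75   69   64   59   54   49   44   39   34   29   24   19   14    9    4    0   -5  -10  -15  -20  -25  -30  -35  -40  -45  -50  -55  -60  -65  -70  -75  -80
   50    .   70   67   50    .    .    .    .    .    .    .    .    .    .    .    .    .    .    .    .    .    .    .    .    .    .   70   72   62    .    .    .
   45    .   68   70   61    .    .    .    .    .    .    .    .    .    .    .    .    .    .    .    .    .    .    .    .    .    .   67   71   69    .    .    .
   40    .   68   71   72    .    .    .    .    .    .    .    .    .    .    .    .    .    .    .    .    .    .    .    .    .    .   68   74    .    .    .    .
  
[... 8373 characters left out ...]
.    .    .    .    .    .    .    .
  -89    .    .    .    .    .    .    .    .   34    .    .    .   30   30    .    .    .   31   30   31    .    .    .    .    .    .    .    .    .    .    .    .
  -94    .    .    .    .    .    .    .    .    .    .    .   99   32   95   99    .   94    .   98    .    .    .    .    .    .    .    .    .    .    .    .    .
  -99    .    .    .    .    .    .    .    .    .    .   94   99  101   99   96   99  104   98   96   99    .    .    .    .    .    .    .    .    .    .    .    .
 -104    .    .    .    .    .    .    .    .   30    .    .   67   83   60   94   74   98   80   61   94   30    .    .    .    .    .    .    .    .    .    .    .
```

```bash
cat >> h.py <<'E'
def onz(c,uv,z):
    I=np.linalg.inv(np.array(eyes.camera_info(c)["extrinsics"]));r=rays(c,uv);D=np.c_[r,np.ones(len(r))]@I[:3,:3].T
    return I[:3,3]+D*((z-I[2,3])/D[:,2])[:,None]
def tri(uvs):
    A=[];b=[]
    for c,uv in uvs.items():
        I=np.linalg.inv(np.array(eyes.camera_info(c)["extrinsics"]));d=I[:3,:3]@np.r_[rays(c,[uv])[0],1];d/=np.linalg.norm(d)
        M=np.eye(3)-np.outer(d,d);A.append(M);b.append(M@I[:3,3])
    x=np.linalg.lstsq(np.vstack(A),np.hstack(b),rcond=None)[0];return x,[np.linalg.norm(M@x-v) for M,v in zip(A,b)]
from scipy.spatial.transform import Rotation as Ro
def delta(o,p,yaw):
    "tool-frame shift and turn from state o to TCP p, tool down with tool x at world yaw (deg)"
    R=Ro.from_quat(o["ee_rot"]);t=np.radians(yaw)
    T=Ro.from_matrix(np.array([[np.cos(t),np.sin(t),0],[np.sin(t),-np.cos(t),0],[0,0,-1]]))
    return np.round(R.inv().apply(np.array(p)-o["position"]),4),np.round((R.inv()*T).as_rotvec(degrees=True),2)
E
python3 - <<'E'
from h import *
np.set_printoptions(precision=4,suppress=True,linewidth=150)
cen={}
for c in("scene","top"):
    d=np.load(f"{c}_d.npy");im=np.load(f"{c}_i.npy");P=cloud(c,d)
    hsv=cv2.cvtColor(im,cv2.COLOR_BGR2HSV)
    m=(hsv[...,1]<70)&(hsv[...,2]>90)&(np.hypot(P[...,0]-.558,P[...,1]-.217)<.055)
    n,l,s,ce=cv2.connectedComponentsWithStats(m.astype(np.uint8));k=1+np.argmax(s[1:,4])
    vu=np.argwhere(l==k)[:,::-1].astype(np.float32);r=cv2.minAreaRect(vu);cen[c]=np.array(r[0])
    W=onz(c,vu,.039);w=cv2.minAreaRect((W[:,:2]*1000).astype(np.float32))
    U,S,V=np.linalg.svd(W[:,:2]-W[:,:2].mean(0));print(c,s[k,4],r,"on z=.039",w,"centroid",W.mean(0),"axis ang",np.degrees(np.arctan2(V[0,1],V[0,0])))
print("tri",tri(cen))
yaw=np.radians(11.62);R=np.array([[np.cos(yaw),-np.sin(yaw)],[np.sin(yaw),np.cos(yaw)]]);org=np.array([.5402,-.1917])
for c in("scene","top"):
    d=np.load(f"{c}_d.npy");P=cloud(c,d);L=P.copy();L[...,:2]=(P[...,:2]-org)@R
    m=(d>0)&(abs(L[...,0]+.04)<.03)&(abs(L[...,1])<.06)&(L[...,2]>.07);Q=L[m]
    for n,k in(("plate",Q[:,2]<.093),("clipL",(Q[:,2]>.128)&(Q[:,1]>0)),("clipR",(Q[:,2]>.128)&(Q[:,1]<0)),("sadL",(Q[:,2]<.11)&(Q[:,2]>.094)&(Q[:,1]>0)),("sadR",(Q[:,2]<.11)&(Q[:,2]>.094)&(Q[:,1]<0)),("all",Q[:,2]>0)):
        q=Q[k];print(c,n,len(q),q.mean(0),"lo",np.percentile(q,3,axis=0),"hi",np.percentile(q,97,axis=0))
    k=(Q[:,2]<.093)&(abs(Q[:,1])<.015);print("plate z",np.median(Q[k][:,2]),k.sum())
    m=(d>0)&(abs(L[...,0]+.1)<.015)&(abs(L[...,1])<.03)&(L[...,2]>.07);q=L[m];print("tab",q.mean(0),q.min(0),q.max(0))
    m=(d>0)&(abs(L[...,0]-.022)<.05)&(abs(L[...,1])<.08)&(L[...,2]>.06);q=L[m]
    for s in(1,-1): g=q[(q[:,1]*s>0)];print("guard",np.median(g,0),np.percentile(g,[3,97],axis=0)[:,:2])
o=monitor.get_obs()
print(delta(o,[.560,.219,.14],3))
E
```

```text
scene 261 ((348.4383544921875, 233.66439819335938), (27.270587921142578, 10.065539360046387), 20.556047439575195) on z=.039 ((559.4229736328125, 218.67214965820312), (36.51762008666992, 75.61443328857422), 2.381721019744873) centroid [0.5594 0.219  0.039 ] axis ang 91.10895851435023
top 293 ((192.56422424316406, 218.52725219726562), (10.479552268981934, 29.13066291809082), 86.42366790771484) on z=.039 ((559.5531005859375, 219.3569793701172), (28.28296661376953, 77.87283325195312), 3.0236334800720215) centroid [0.5596 0.2187 0.039 ] axis ang 92.62582570010579
tri (array([0.5595, 0.2192, 0.039 ]), [np.float64(3.7845421764616356e-05), np.float64(3.784542176479203e-05)])
scene plate 257 [-0.0385  0.0024  0.0833] lo [-0.0568 -0.0423  0.0774] hi [-0.0241  0.0493  0.0912]
scene clipL 7 [-0.0389  0.0466  0.134 ] lo [-0.051   0.0427  0.1291] hi [-0.032   0.0486  0.1372]
scene clipR 21 [-0.0415 -0.043   0.1325] lo [-0.0518 -0.0471  0.1283] hi [-0.0328 -0.0388  0.1369]
scene sadL 22 [-0.0413  0.0368  0.0999] lo [-0.0599  0.0205  0.0941] hi [-0.0257  0.0451  0.1089]
scene sadR 24 [-0.0424 -0.031
[... 618 characters left out ...]
clipR 34 [-0.041  -0.0431  0.1343] lo [-0.0513 -0.047   0.1284] hi [-0.0306 -0.0385  0.1397]
top sadL 30 [-0.0417  0.0264  0.1005] lo [-0.0589  0.0215  0.0942] hi [-0.024   0.0317  0.1073]
top sadR 26 [-0.0403 -0.0227  0.099 ] lo [-0.0585 -0.0266  0.0945] hi [-0.0238 -0.0185  0.1043]
top all 558 [-0.0422  0.0004  0.0967] lo [-0.0579 -0.0445  0.0793] hi [-0.0258  0.049   0.1371]
plate z 0.08499370711184029 153
tab [-0.0999  0.0022  0.0949] [-0.1027 -0.0193  0.0744] [-0.0967  0.0232  0.105 ]
guard [0.0152 0.0637 0.0737] [[-0.0275  0.0072]
 [ 0.0457  0.0696]]
guard [ 0.0162 -0.0589  0.0732] [[-0.0274 -0.0663]
 [ 0.0464 -0.0051]]
(array([-0.2671,  0.4832,  0.0913]), array([-0.01, -0.  , 71.83]))
```

Emit:
{"fn": "servo_tool", "kwargs": {
  "motion": [
    [1, -0.027, 0.048, 0, 0, 0, 7.2],
    [1, -0.054, 0.097, 0, 0, 0, 14.4],
    [1, -0.08, 0.145, 0.005, 0, 0, 21.6],
    [1, -0.107, 0.193, 0.01, 0, 0, 28.8],
    [1, -0.134, 0.242, 0.02, 0, 0, 36],
    [1, -0.16, 0.29, 0.03, 0, 0, 43.2],
    [1, -0.187, 0.338, 0.04, 0, 0, 50.4],
    [1, -0.214, 0.387, 0.06, 0, 0, 57.6],
    [1, -0.24, 0.435, 0.08, 0, 0, 64.8],
    [1, -0.267, 0.483, 0.091, 0, 0, 72.1],
    [1, -0.267, 0.483, 0.091, 0, 0, 72.1],
    [1, -0.267, 0.483, 0.091, 0, 0, 72.1]
  ]
}}

```text
clock: 2.8
position: [0.5596, 0.2196, 0.1402]
ee_rot: [1.0, 0.024, -0.0, -0.0]
ft_force: [-0.7, 0.1, -0.1]
grip_width: 0.997
```

```bash
python3 - <<'E'
from h import *
o=monitor.get_obs();print(o["clock"],o["position"],o["ft_force"],delta(o,[.5595,.219,.024],2.7))
E
```

```text
2.8 [0.5596318  0.2196472  0.14024596] [-0.7268748   0.06451038 -0.12760989] (array([-1.000e-04,  7.000e-04,  1.162e-01]), array([-0.02,  0.02,  0.07]))
```

Emit:
{"fn": "servo_tool", "kwargs": {
  "motion": [
    [1, 0, 0.001, 0.04, 0, 0, 0],
    [1, 0, 0.001, 0.08, 0, 0, 0],
    [1, 0, 0.001, 0.105, 0, 0, 0],
    [1, 0, 0.001, 0.116, 0, 0, 0],
    [1, 0, 0.001, 0.116, 0, 0, 0],
    [0, 0, 0.001, 0.116, 0, 0, 0],
    [0, 0, 0.001, 0.116, 0, 0, 0],
    [0, 0, 0.001, 0.116, 0, 0, 0],
    [0, 0, 0.001, 0.116, 0, 0, 0],
    [0, 0, 0.001, 0.116, 0, 0, 0],
    [0, 0, 0.001, 0.116, 0, 0, 0],
    [0, 0, 0.001, 0.116, 0, 0, 0]
  ],
  "grip_force": 70
}}

```text
clock: 4.3
position: [0.5591, 0.2183, 0.0249]
ee_rot: [1.0, 0.024, -0.001, -0.0]
ft_force: [-7.1, -0.4, 10.5]
grip_width: 0.301
```

Emit:
{"fn": "servo_tool", "kwargs": {
  "motion": [
    [0, 0, 0, -0.02, 0, 0, 0],
    [0, 0, 0, -0.06, 0, 0, 0],
    [0, 0, 0, -0.11, 0, 0, 0],
    [0, 0, 0, -0.16, 0, 0, 0],
    [0, 0, 0, -0.18, 0, 0, 0],
    [0, 0, 0, -0.18, 0, 0, 0]
  ]
}}

```text
clock: 5.05
position: [0.5609, 0.2183, 0.2069]
ee_rot: [1.0, 0.024, 0.002, -0.001]
ft_force: [-0.2, 1.1, -1.7]
grip_width: 0.303
```

```bash
python3 - <<'E'
from h import *
o=monitor.get_obs();print(o["position"],o["ft_force"],o["grip_width"])
im,d=eyes.camera("scene");P=cloud("scene",d)
print([ (r["confidence"],c2w("scene",r["point"])) for r in models.boxes_of("scene","roller_mid")[:2]])
cv2.imwrite("pics/lift.png",cv2.resize(im[100:310,230:510],(800,600),interpolation=cv2.INTER_CUBIC))
print(delta(o,[.4997,-.1984,.25],11.6))
E
```

```text
[0.56093749 0.2183017  0.20694998] [-0.16064174  1.08361751 -1.6806822 ] 0.30264586451788855
[(0.56, array([0.56610796, 0.23451911, 0.22620823]))]
(array([-0.0807,  0.4133, -0.0442]), array([-0.1 , -0.23, -8.89]))
```

View pics/lift.png

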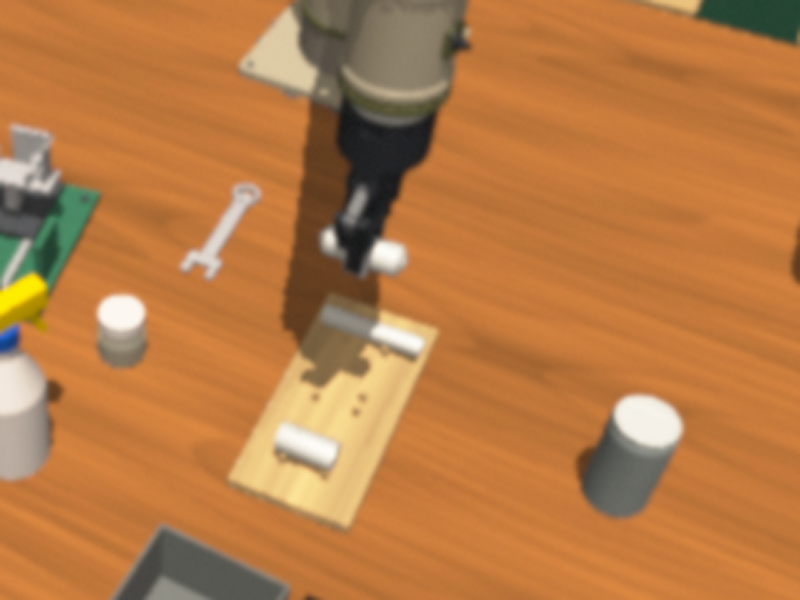

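The chamfered roller is in the fingers at (365,250), and the bush and pin still lie in the rack. Moving on to the fork.

Emit:
{"fn": "servo_tool", "kwargs": {
  "motion": [
    [0, -0.005, 0.03, -0.01, 0, 0, 0],
    [0, -0.015, 0.08, -0.02, 0, 0, -1],
    [0, -0.026, 0.135, -0.02, 0, 0, -3],
    [0, -0.037, 0.19, -0.02, 0, 0, -4],
    [0, -0.048, 0.245, -0.02, 0, 0, -5],
    [0, -0.058, 0.3, -0.02, 0, 0, -6],
    [0, -0.068, 0.35, -0.02, 0, 0, -8],
    [0, -0.077, 0.395, -0.01, 0, 0, -8.9],
    [0, -0.081, 0.413, 0.01, 0, 0, -8.9],
    [0, -0.081, 0.413, 0.027, 0, 0, -8.9],
    [0, -0.081, 0.413, 0.027, 0, 0, -8.9],
    [0, -0.081, 0.413, 0.027, 0, 0, -8.9]
  ]
}}

```text
clock: 6.65
position: [0.4992, -0.197, 0.1775]
ee_rot: [0.995, 0.102, 0.0, -0.0]
ft_force: [-0.4, -0.2, 0.2]
grip_width: 0.301
```

```bash
python3 - <<'E'
from h import *
np.set_printoptions(precision=4,suppress=True,linewidth=150)
o=monitor.get_obs();print(o["clock"],o["position"],o["ft_force"],o["grip_width"])
fk=np.array([.4997,-.1984]);yaw=np.radians(11.62);R=np.array([[np.cos(yaw),-np.sin(yaw)],[np.sin(yaw),np.cos(yaw)]])
ims=[]
for c in("scene","top"):
    im,d=eyes.camera(c);np.save(f"{c}1_d.npy",d);np.save(f"{c}1_i.npy",im);P=cloud(c,d);L=P.copy();L[...,:2]=(P[...,:2]-fk)@R
    s=im.astype(int).sum(-1)
    m=(d>0)&(abs(L[...,0])<.03)&(abs(L[...,1])<.06)&(L[...,2]>.165)&(L[...,2]<.225)&(s>240);Q=L[m]
    for n,k in(("end+",Q[:,1]>.015),("end-",Q[:,1]<-.015)):
        q=Q[k];print(c,n,len(q),q.mean(0) if len(q) else 0,q.min(0) if len(q) else 0,q.max(0) if len(q) else 0)
    v,u=np.nonzero((d>0)&(np.hypot(L[...,0],L[...,1])<.1)&(L[...,2]<.25)&(L[...,2]>.02));print(v.min(),v.max(),u.min(),u.max())
    cv,cu=int(v.mean()),int(u.mean());a0=max(cv-55,0);ims.append(cv2.resize(im[a0:a0+110,cu-37:cu+37],(400,595),interpolation=cv2.INTER_CUBIC));print(a0,cu-37)
cv2.imwrite("pics/hover.png",cv2.hconcat(ims))
E
```

```text
6.65 [ 0.4992 -0.197   0.1775] [-0.3743 -0.1983  0.1508] 0.30103320064160005
scene end+ 91 [0.0064 0.0283 0.1963] [-0.0224  0.0151  0.1809] [0.0264 0.0408 0.2234]
scene end- 23 [ 0.0126 -0.0232  0.1909] [ 0.0078 -0.0292  0.178 ] [ 0.0169 -0.0162  0.2008]
106 194 205 251
100 196
top end+ 32 [0.0046 0.0354 0.1992] [-0.0066  0.0264  0.1877] [0.0148 0.0403 0.2059]
top end- 0 0 0 0
208 270 319 351
177 297
```

View pics/hover.png

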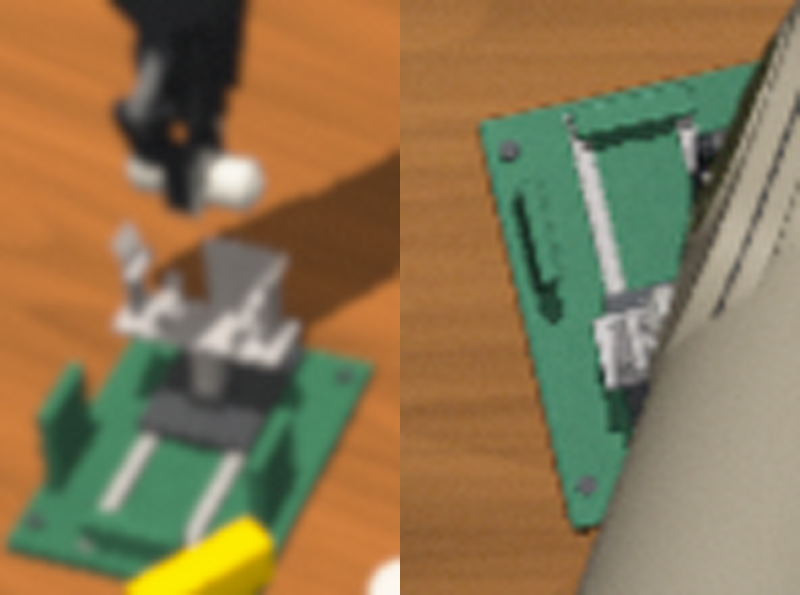

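```bash
python3 - <<'E'
from h import *
np.set_printoptions(precision=1,suppress=True)
i=eyes.camera_info("scene");K=np.array(i["intrinsics"]);E=np.array(i["extrinsics"])
def pr(p):
    q=E[:3]@np.r_[p,1];r=q[:2]/q[2];r=r*(1+i["k1"]*(r@r));return K[:2,:2]@r+K[:2,2]
im=np.load("scene1_i.npy");S=5.41;off=np.array([196,100])
big=cv2.resize(im[100:210,196:270],None,fx=8,fy=8,interpolation=cv2.INTER_CUBIC)
yaw=np.radians(11.62);ex=np.array([np.cos(yaw),np.sin(yaw),0]);ey=np.array([-np.sin(yaw),np.cos(yaw),0])
fk=np.array([.4997,-.1984,0])
def ln(a,b,col):
    f=lambda p:tuple(int(v) for v in ((pr(p)-off+.5)*8));cv2.line(big,f(a),f(b),col,1,cv2.LINE_AA)
tcp=np.array([.4992,-.197,.1775])
for z,c in((.015,(0,0,255)),(.018,(0,200,255))):     # predicted roller outline
    ctr=tcp+[0,0,z]
    for s in(1,-1):
        th=np.linspace(0,2*np.pi,24)
        for rr,yy in((.005,.038),(.014,.032)):
            pts=[ctr+ey*(s*yy+.0007)+rr*(np.cos(t)*ex+np.sin(t)*np.array([0,0,1])) for t in th]
            for a,b in zip(pts,pts[1:]):ln(a,b,c)
for zp in(.084,):  # fork plate & clips prediction
    C=[fk+ex*x+ey*y+[0,0,zp] for x,y in((-.0195,-.048),(.0195,-.048),(.0195,.048),(-.0195,.048))]
    for a,b in zip(C,C[1:]+C[:1]):ln(a,b,(255,0,255))
for s in(1,-1):
    ln(fk+ey*s*.036+ex*.012+[0,0,.118],fk+ey*s*.036-ex*.012+[0,0,.118],(255,255,0))
    ln(fk+ey*s*.048+ex*.01+[0,0,.137],fk+ey*s*.048-ex*.01+[0,0,.137],(255,255,0))
cv2.imwrite("pics/ov.png",big[140:140+600])
E
```

```text
(no output)
```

View pics/ov.png

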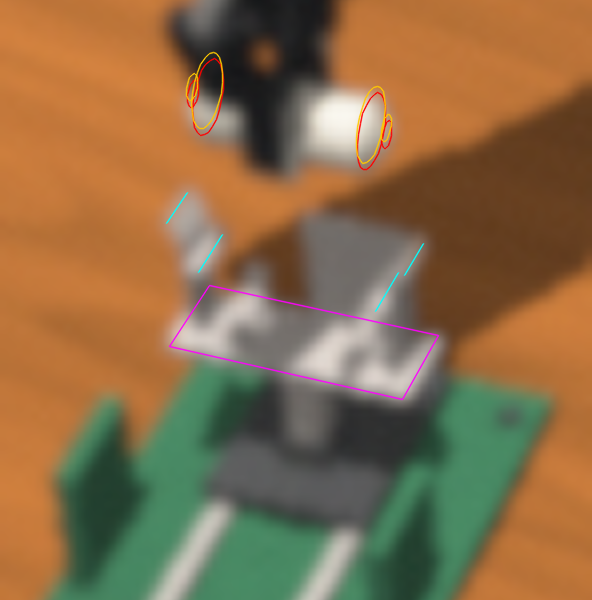

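The overlay agrees to about 1 mm: the predicted roller ends at (205,95) and (372,125) and the fork plate outline both match. Next I'll shift 2 mm and come down in steps.

Emit:
{"fn": "servo_tool", "kwargs": {
  "motion": [
    [0, 0, 0.0023, 0.005, 0, 0, 0],
    [0, 0, 0.0023, 0.02, 0, 0, 0],
    [0, 0, 0.0023, 0.035, 0, 0, 0],
    [0, 0, 0.0023, 0.048, 0, 0, 0],
    [0, 0, 0.0023, 0.054, 0, 0, 0],
    [0, 0, 0.0023, 0.054, 0, 0, 0],
    [0, 0, 0.0023, 0.054, 0, 0, 0]
  ]
}}

```text
clock: 7.62
position: [0.4994, -0.2006, 0.1237]
ee_rot: [0.995, 0.101, 0.0, 0.0]
ft_force: [1.2, -0.4, -1.2]
grip_width: 0.301
```

```bash
python3 - <<'E'
from h import *
o=monitor.get_obs();print(o["position"],o["ft_force"],o["torque"],delta(o,[.4999,-.1992,.105],11.6))
E
```

```text
[ 0.49940006 -0.20060247  0.12366269] [ 1.19893438 -0.43213895 -1.22528207] [-0.05263477  0.01311278 -0.02114847] (array([ 0.0008, -0.0013,  0.0187]), array([ 0.01, -0.04,  0.03]))
```

```bash
python3 - <<'E'
from h import *
np.set_printoptions(precision=4,suppress=True,linewidth=150)
fk=np.array([.4997,-.1984]);yaw=np.radians(11.62);R=np.array([[np.cos(yaw),-np.sin(yaw)],[np.sin(yaw),np.cos(yaw)]])
ps=[]
for k in range(6):
    im,d=eyes.camera("scene");o=monitor.get_obs();ps.append(o["position"]);print(o["position"],o["ft_force"])
print(np.mean(ps,0))
big=cv2.resize(im[100:210,196:270],None,fx=8,fy=8,interpolation=cv2.INTER_CUBIC);cv2.imwrite("pics/low.png",big[140:740])
np.save("scene2_i.npy",im)
E
```

```text
[ 0.4994 -0.2006  0.1237] [ 0.3294 -0.2042 -1.5078]
[ 0.4994 -0.2006  0.1237] [ 0.3912 -0.3925 -1.2296]
[ 0.4994 -0.2005  0.1237] [ 0.3092 -0.738  -1.4744]
[ 0.4993 -0.2005  0.1236] [-0.464  -0.1198 -0.6681]
[ 0.4993 -0.2005  0.1235] [-0.0623  0.0046  0.2581]
[ 0.4992 -0.2005  0.1235] [ 0.2082  1.2967 -0.396 ]
[ 0.4993 -0.2005  0.1236]
```

View pics/low.png

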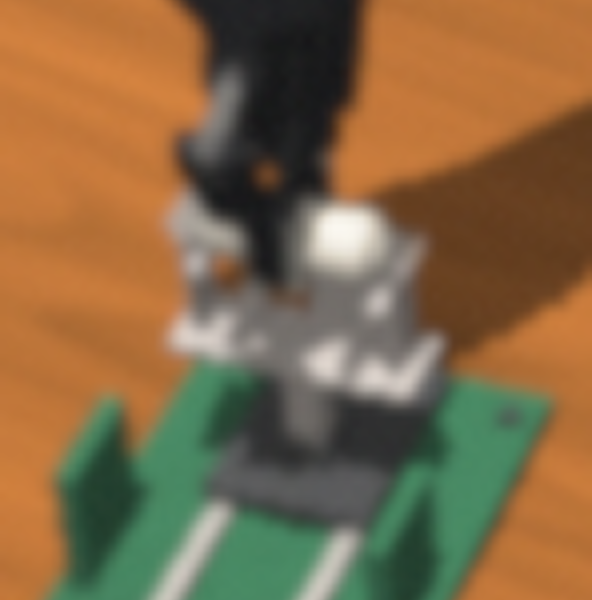

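Emit:
{"fn": "servo_tool", "kwargs": {
  "motion": [
    [0, 0.0008, -0.001, 0, 0, 0, 0],
    [0, 0.0008, -0.001, 0.002, 0, 0, 0],
    [0, 0.0008, -0.001, 0.004, 0, 0, 0],
    [0, 0.0008, -0.001, 0.006, 0, 0, 0],
    [0, 0.0008, -0.001, 0.008, 0, 0, 0],
    [0, 0.0008, -0.001, 0.009, 0, 0, 0],
    [0, 0.0008, -0.001, 0.01, 0, 0, 0]
  ]
}}

```text
clock: 8.8
position: [0.5006, -0.1999, 0.1144]
ee_rot: [0.995, 0.101, 0.001, 0.0]
ft_force: [-1.3, 0.4, 10.9]
grip_width: 0.303
```

Emit:
{"fn": "servo_tool", "kwargs": {
  "motion": [
    [0, 0, 0, 0.001, 0, 0, 0],
    [0, 0, 0, 0.002, 0, 0, 0],
    [0, 0, 0, 0.003, 0, 0, 0]
  ]
}}

```text
clock: 9.18
position: [0.5012, -0.2, 0.1119]
ee_rot: [0.995, 0.101, 0.002, 0.0]
ft_force: [-0.3, 0.8, 10.4]
grip_width: 0.303
```

Emit:
{"fn": "servo_tool", "kwargs": {
  "motion": [
    [0, 0, 0, 0.001, 0, 0, 0],
    [0, 0, 0, 0.002, 0, 0, 0],
    [0, 0, 0, 0.003, 0, 0, 0]
  ]
}}

```text
clock: 9.55
position: [0.5005, -0.1997, 0.108]
ee_rot: [0.995, 0.101, 0.001, 0.0]
ft_force: [0.5, 0.2, 6.0]
grip_width: 0.302
```

Emit:
{"fn": "servo_tool", "kwargs": {
  "motion": [
    [0, 0, 0, 0.001, 0, 0, 0],
    [0, 0, 0, 0.002, 0, 0, 0],
    [0, 0, 0, 0.003, 0, 0, 0],
    [0, 0, 0, 0.004, 0, 0, 0]
  ]
}}

```text
clock: 10.05
position: [0.5003, -0.1996, 0.1038]
ee_rot: [0.995, 0.101, 0.001, 0.0]
ft_force: [-0.5, -0.4, 6.0]
grip_width: 0.301
```

Emit:
{"fn": "servo_tool", "kwargs": {
  "motion": [
    [0, 0, 0, 0.001, 0, 0, 0],
    [0, 0, 0, 0.002, 0, 0, 0],
    [0, 0, 0, 0.003, 0, 0, 0],
    [0, 0, 0, 0.004, 0, 0, 0]
  ]
}}

```text
clock: 10.55
position: [0.5, -0.1994, 0.0994]
ee_rot: [0.995, 0.101, 0.0, 0.0]
ft_force: [1.2, -0.7, 1.4]
grip_width: 0.301
```

Emit:
{"fn": "servo_tool", "kwargs": {
  "motion": [
    [0, 0, 0, 0.001, 0, 0, 0],
    [0, 0, 0, 0.002, 0, 0, 0],
    [0, 0, 0, 0.003, 0, 0, 0]
  ]
}}

```text
clock: 10.92
position: [0.4993, -0.1993, 0.0958]
ee_rot: [0.995, 0.101, -0.0, -0.0]
ft_force: [0.0, -1.5, -2.1]
grip_width: 0.3
```

Emit:
{"fn": "servo_tool", "kwargs": {
  "motion": [
    [0, 0, 0, 0.001, 0, 0, 0],
    [0, 0, 0, 0.002, 0, 0, 0],
    [0, 0, 0, 0.002, 0, 0, 0]
  ]
}}

```text
clock: 11.3
position: [0.4994, -0.1993, 0.094]
ee_rot: [0.995, 0.101, -0.0, -0.0]
ft_force: [0.2, -1.0, -5.4]
grip_width: 0.301
```

Emit:
{"fn": "servo_tool", "kwargs": {
  "motion": [
    [0, 0, 0, 0.0005, 0, 0, 0],
    [0, 0, 0, 0.001, 0, 0, 0],
    [0, 0, 0, 0.001, 0, 0, 0]
  ]
}}

```text
clock: 11.68
position: [0.4996, -0.1993, 0.0937]
ee_rot: [0.995, 0.101, 0.0, -0.0]
ft_force: [-4.5, 0.9, 5.3]
grip_width: 0.3
```

Emit:
{"fn": "servo_tool", "kwargs": {
  "motion": [
    [0, 0, 0, 0.0005, 0, 0, 0],
    [0, 0, 0, 0.001, 0, 0, 0],
    [0, 0, 0, 0.001, 0, 0, 0]
  ]
}}

```text
clock: 12.05
position: [0.5005, -0.1992, 0.0935]
ee_rot: [0.995, 0.101, 0.001, -0.0]
ft_force: [-4.6, 2.6, 12.1]
grip_width: 0.299
```

Emit:
{"fn": "servo_tool", "kwargs": {
  "motion": [
    [0.55, 0, 0, -0.001, 0, 0, 0],
    [0.55, 0, 0, -0.001, 0, 0, 0],
    [0.55, 0, 0, -0.001, 0, 0, 0],
    [0.55, 0, 0, -0.001, 0, 0, 0],
    [0.55, 0, 0, -0.001, 0, 0, 0]
  ]
}}

```text
clock: 12.68
position: [0.4997, -0.1993, 0.0932]
ee_rot: [0.995, 0.101, -0.0, -0.0]
ft_force: [0.0, 0.3, 0.6]
grip_width: 0.549
```

Emit:
{"fn": "servo_tool", "kwargs": {
  "motion": [
    [0.55, 0, 0, -0.01, 0, 0, 0],
    [0.55, 0, 0, -0.03, 0, 0, 0],
    [0.55, 0, 0, -0.06, 0, 0, 0],
    [0.55, 0, 0, -0.09, 0, 0, 0],
    [0.55, 0, 0, -0.11, 0, 0, 0],
    [0, -0.05, 0, -0.11, 0, 0, 0],
    [0, -0.1, 0, -0.11, 0, 0, 0],
    [0, -0.1, 0, -0.11, 0, 0, 0],
    [0, -0.1, 0, -0.11, 0, 0, 0],
    [0, -0.1, 0, -0.11, 0, 0, 0],
    [0, -0.1, 0, -0.11, 0, 0, 0]
  ]
}}

```text
clock: 14.05
position: [0.4022, -0.2194, 0.2032]
ee_rot: [0.995, 0.102, -0.0, 0.0]
ft_force: [0.9, -0.4, -1.4]
grip_width: -0.0
```

```bash
python3 - <<'E'
from h import *
np.set_printoptions(precision=4,suppress=True,linewidth=150)
o=monitor.get_obs();print(o["clock"],o["position"],o["ft_force"],o["grip_width"])
fk=np.array([.4997,-.1984]);yaw=np.radians(11.62);R=np.array([[np.cos(yaw),-np.sin(yaw)],[np.sin(yaw),np.cos(yaw)]])
ims=[]
for c in("scene","top"):
    im,d=eyes.camera(c);P=cloud(c,d);L=P.copy();L[...,:2]=(P[...,:2]-fk)@R
    m=(d>0)&(abs(L[...,0])<.02)&(abs(L[...,1])<.03)&(L[...,2]>.1)&(L[...,2]<.14);q=L[m];print(c,len(q),q.mean(0) if len(q) else 0,np.percentile(q,[2,90,98],axis=0) if len(q) else 0)
    m=(d>0)&(abs(L[...,0]+.06)<.02)&(abs(L[...,1])<.025)&(L[...,2]>.07)&(L[...,2]<.102);q=L[m];print("tab",len(q),q.mean(0) if len(q) else 0)
    if c=="scene": cv2.imwrite("pics/seated.png",cv2.resize(im[100:210,196:290],None,fx=5.4,fy=5.4,interpolation=cv2.INTER_CUBIC))
E
```

```text
14.05 [ 0.4022 -0.2194  0.2032] [ 0.8837 -0.3682 -1.4182] -0.00047498105836130133
scene 163 [ 0.0084 -0.      0.1138] [[-0.0065 -0.0281  0.1014]
 [ 0.0154  0.0231  0.12  ]
 [ 0.0177  0.028   0.1219]]
tab 77 [-0.0561 -0.0016  0.0869]
top 278 [0.0007 0.0001 0.1175] [[-0.0158 -0.0291  0.1021]
 [ 0.0127  0.0247  0.1235]
 [ 0.0161  0.0286  0.1255]]
tab 39 [-0.0581  0.0054  0.0942]
```

View pics/seated.png

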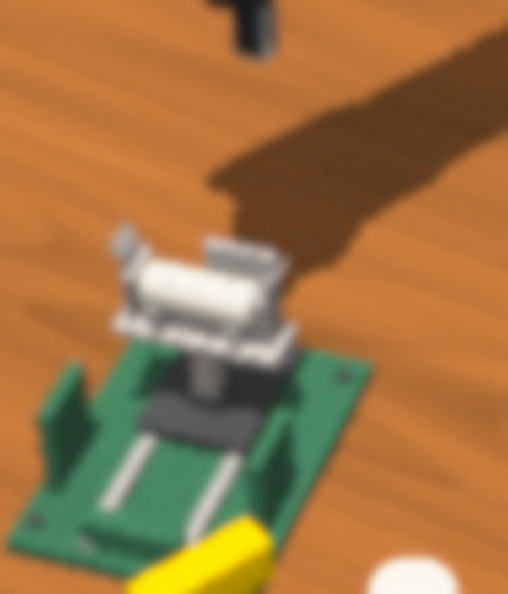

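Seated: the roller lies level between the clips at (195,290), with its centre at about z 0.107. Now for the tab: come down behind it with the fingers shut.

Emit:
{"fn": "servo_tool", "kwargs": {
  "motion": [
    [0, 0, -0.001, 0.04, 0, 0, 0],
    [0, 0, -0.001, 0.08, 0, 0, 0],
    [0, 0, -0.001, 0.115, 0, 0, 0],
    [0, 0, -0.001, 0.127, 0, 0, 0],
    [0, 0, -0.001, 0.127, 0, 0, 0],
    [0, 0, -0.001, 0.127, 0, 0, 0]
  ]
}}

```text
clock: 14.9
position: [0.4024, -0.2189, 0.0775]
ee_rot: [0.995, 0.101, 0.001, 0.0]
ft_force: [-0.4, 0.0, -0.2]
grip_width: 0.001
```

Emit:
{"fn": "servo_tool", "kwargs": {
  "motion": [
    [0, 0.006, 0, 0, 0, 0, 0],
    [0, 0.012, 0, 0, 0, 0, 0],
    [0, 0.018, 0, 0, 0, 0, 0],
    [0, 0.022, 0, 0, 0, 0, 0],
    [0, 0.025, 0, 0, 0, 0, 0],
    [0, 0.028, 0, 0, 0, 0, 0],
    [0, 0.031, 0, 0, 0, 0, 0],
    [0, 0.034, 0, 0, 0, 0, 0],
    [0, 0.037, 0, 0, 0, 0, 0],
    [0, 0.04, 0, 0, 0, 0, 0]
  ]
}}

```text
clock: 16.15
position: [0.4407, -0.2104, 0.0762]
ee_rot: [0.995, 0.101, -0.0, -0.0]
ft_force: [-4.6, -0.1, 1.3]
grip_width: -0.001
```

Emit:
{"fn": "servo_tool", "kwargs": {
  "motion": [
    [0, 0.004, 0, 0, 0, 0, 0],
    [0, 0.008, 0, 0, 0, 0, 0],
    [0, 0.012, 0, 0, 0, 0, 0],
    [0, 0.016, 0, 0, 0, 0, 0],
    [0, 0.02, 0, 0, 0, 0, 0],
    [0, 0.024, 0, 0, 0, 0, 0],
    [0, 0.028, 0, 0, 0, 0, 0],
    [0, 0.032, 0, 0, 0, 0, 0],
    [0, 0.036, 0, 0, 0, 0, 0]
  ]
}}

```text
clock: 17.27
position: [0.4762, -0.203, 0.0762]
ee_rot: [0.995, 0.101, -0.0, -0.0]
ft_force: [-4.8, 0.9, 0.7]
grip_width: 0.001
```

```bash
cat > chk.py <<'E'
from h import *
np.set_printoptions(precision=4,suppress=True,linewidth=150)
o=monitor.get_obs();print(o["clock"],o["position"],o["ft_force"])
fk=np.array([.4997,-.1984]);yaw=np.radians(11.62);R=np.array([[np.cos(yaw),-np.sin(yaw)],[np.sin(yaw),np.cos(yaw)]])
im,d=eyes.camera("scene");P=cloud("scene",d);L=P.copy();L[...,:2]=(P[...,:2]-fk)@R
m=(d>0)&(abs(L[...,0]-.03)<.06)&(abs(L[...,1])<.028)&(L[...,2]>.1)&(L[...,2]<.124)&(im.astype(int).sum(-1)>300);q=L[m];print("roller",len(q),np.median(q,0),"was x .0084 at start -> travel",np.median(q[:,0])-.009)
cv2.imwrite("pics/push.png",cv2.resize(im[100:210,196:290],None,fx=5.4,fy=5.4,interpolation=cv2.INTER_CUBIC))
E
python3 chk.py
```

```text
17.275 [ 0.4762 -0.203   0.0762] [-4.8357  0.917   0.7281]
roller 164 [ 0.0615 -0.0015  0.1153] was x .0084 at start -> travel 0.05251764127616954
```

Travel is about 52 mm, with 10–15 mm left. Continuing in small steps.

Emit:
{"fn": "servo_tool", "kwargs": {
  "motion": [
    [0, 0.002, 0, 0, 0, 0, 0],
    [0, 0.004, 0, 0, 0, 0, 0],
    [0, 0.006, 0, 0, 0, 0, 0],
    [0, 0.007, 0, 0, 0, 0, 0]
  ]
}}

```text
clock: 17.82
position: [0.4829, -0.2016, 0.0762]
ee_rot: [0.995, 0.101, -0.0, -0.0]
ft_force: [-4.6, 1.2, 0.5]
grip_width: -0.001
```

Emit:
{"fn": "servo_tool", "kwargs": {
  "motion": [
    [0, 0.001, 0, 0, 0, 0, 0],
    [0, 0.002, 0, 0, 0, 0, 0]
  ]
}}

```text
clock: 18.08
position: [0.4848, -0.2012, 0.0762]
ee_rot: [0.995, 0.101, -0.0, -0.0]
ft_force: [-4.5, 1.6, -0.3]
grip_width: -0.004
```

Emit:
{"fn": "servo_tool", "kwargs": {
  "motion": [
    [0, 0.001, 0, 0, 0, 0, 0],
    [0, 0.002, 0, 0, 0, 0, 0]
  ]
}}

```text
clock: 18.32
position: [0.4867, -0.2008, 0.0762]
ee_rot: [0.995, 0.101, -0.0, -0.0]
ft_force: [-5.4, 2.2, -0.6]
grip_width: 0.003
```

Emit:
{"fn": "servo_tool", "kwargs": {
  "motion": [
    [0, 0.001, 0, 0, 0, 0, 0],
    [0, 0.0015, 0, 0, 0, 0, 0]
  ]
}}

```text
clock: 18.58
position: [0.4882, -0.2005, 0.0762]
ee_rot: [0.995, 0.101, -0.0, -0.0]
ft_force: [-4.9, 1.9, 0.1]
grip_width: -0.001
```

Emit:
{"fn": "servo_tool", "kwargs": {
  "motion": [
    [0, 0.001, 0, 0, 0, 0, 0],
    [0, 0.0015, 0, 0, 0, 0, 0]
  ]
}}

```text
clock: 18.82
position: [0.4887, -0.2004, 0.0762]
ee_rot: [0.995, 0.101, -0.001, -0.0]
ft_force: [-10.8, 2.5, 5.5]
grip_width: -0.005
```

Emit:
{"fn": "servo_tool", "kwargs": {
  "motion": [
    [0, 0.001, 0, 0, 0, 0, 0],
    [0, 0.0015, 0, 0, 0, 0, 0]
  ]
}}

```text
clock: 19.08
position: [0.4888, -0.2004, 0.0761]
ee_rot: [0.995, 0.101, -0.002, -0.001]
ft_force: [-18.1, 2.6, 12.8]
grip_width: -0.003
```

Emit:
{"fn": "servo_tool", "kwargs": {
  "motion": [
    [0, 0.001, 0, 0, 0, 0, 0],
    [0, 0.001, 0, 0, 0, 0, 0]
  ]
}}

```text
clock: 19.32
position: [0.4889, -0.2004, 0.0761]
ee_rot: [0.995, 0.101, -0.003, -0.001]
ft_force: [-21.3, 2.7, 15.7]
grip_width: -0.002
```

The tool stalled at 21 N, so the slide is at its stop. Backing off and lifting.

Emit:
{"fn": "servo_tool", "kwargs": {
  "motion": [
    [0, -0.003, 0, 0, 0, 0, 0],
    [0, -0.01, 0, 0, 0, 0, 0],
    [0, -0.03, 0, 0, 0, 0, 0],
    [0, -0.05, 0, -0.01, 0, 0, 0],
    [0, -0.06, 0, -0.06, 0, 0, 0],
    [0, -0.06, 0, -0.11, 0, 0, 0],
    [0, -0.08, 0, -0.14, 0, 0, 0],
    [0, -0.08, 0, -0.14, 0, 0, 0],
    [0, -0.08, 0, -0.14, 0, 0, 0]
  ]
}}

```text
clock: 20.45
position: [0.4142, -0.2158, 0.2159]
ee_rot: [0.995, 0.101, 0.001, -0.0]
ft_force: [0.3, -0.2, -0.7]
grip_width: 0.002
```

```bash
python3 chk.py
```

```text
20.45 [ 0.4142 -0.2158  0.2159] [ 0.3016 -0.2274 -0.6593]
roller 162 [0.0738 0.0009 0.1152] was x .0084 at start -> travel 0.0648172775361758
```

View pics/push.png

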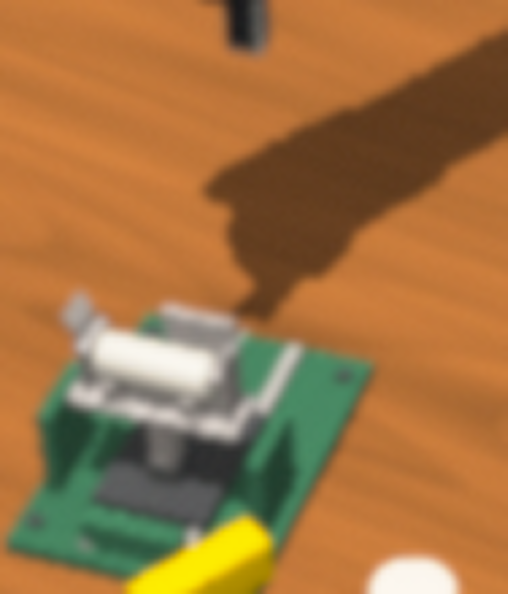

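The slide is at its end stop with the fork between the guards. The roller is level between the clips at (155,362), and the gripper is clear.

```bash
python3 -c "
from workcell import ticket
print(ticket.hand_in())"
```

```text
the job is handed in; nothing more can be done
None
```

The chamfered roller is snapped into the fork, the slide is pushed to its end stop, and the job is handed in at about 20.5 s of the 61 s. No verdict was reported.

- **Pressing in:** I took the middle roller from the rack and pressed it straight down. The readings were about 11 N going over the beads, then the clips drew it in. It bottomed out at 12 N with its centre at about z 0.107–0.108 m, about 81 mm above the slide's top face. That is 1–2 mm over the stated 40–80 mm range but within my measuring error.
- **Pushing the slide:** The tab moved at about 5 N until the tool stopped advancing at the end stop. I let the force rise to a largest reading of 21 N along the push (about 27 N total wrist force), then backed off and lifted clear.
- **Last checks:** The scene camera shows the roller still level between the clips. Its height changed by less than 2 mm, and the roller had moved about 65 mm with the slide. The wrist force was near zero when I handed in.
- **Not checked:** Force is only read at the end of each move, so peaks between readings were not seen. I could not read the clip or slide joints directly, and I did not measure the other objects again at the end. The arm never went near them, apart from lifting the roller out between the bush and the pin, which still lay in their cradles afterwards.

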